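# Move the seasonings to the new rack in the same order

## Task

Move the four seasonings one by one from the old dark rack to the new pale rack with the steel rail, keeping their order from left to right, because the cook reaches for them without looking. Stand each one upright in the middle of its own dark disc, let go of it, and leave the tin and the little teapot where they are.

Things in the scene. Friction and masses are not known exactly. Their poses are not given: they have to be found in the camera images.
- old_rack: Rack to be emptied, fixed, nearer or farther: dark wooden board 110 (x) x 350 (y) x 16 mm, a cheek 47 mm high, 12 mm thick at each end, four cork mats in a row. Origin: centre of its underside, on the worktop; y axis along the row to the left as the robot sees it, x away from the robot. Its places are centred at x = 0, y = +120, +40, -40, -120 mm from the left; which thing is where changes.
- new_rack: Rack to be filled, fixed: pale wooden board 110 x 350 x 16 mm, thin steel rail round it 50 mm either side of the centre line and 168 mm from the centre at the ends, top 31 mm over the worktop; four flush dark discs 68 mm across mark the places. Origin and axes as the old rack. Discs at x = 0, y = +120, +40, -40, -120 mm from the left; a thing on a disc has its underside 16 mm over the worktop.
- wide_jar: Jar of spread with a broad red lid: the widest thing of the row, 58 x 62 mm across and 86 mm tall, body 56 to 62 mm wide nearly to the top, 0.36 kg. Origin: centre of its underside; z up along it; turned up to 0.6 rad either way from the rack.
- salt_shaker: Glass salt shaker with grey filling and a domed grey top with holes: 44 mm across up to 74 mm above its underside, the dome 34 mm across, 90 mm tall, 0.1 kg. Origin: centre of its underside; z up along it.
- tall_spice_jar: Slim round spice jar with a black screw cap: 41 mm across all the way up, 105 mm tall, the tallest of the row, 0.11 kg. Origin: centre of its underside; z up along it.
- short_spice_jar: Slim spice jar with a yellow screw cap, 42 mm across, 96 mm tall, a little shorter than the other spice jar, 0.11 kg. Origin: centre of its underside; z up along it.
- mat_wide_jar: Flat round cork mat, 68 mm across and 3 mm thick, fixed on the old rack; at the start the wide jar stands centred on it, and it stays behind to show that thing's old place. Origin: centre of its underside, 16 mm above the worktop.
- mat_salt_shaker: Flat round cork mat, 68 mm across and 3 mm thick, fixed on the old rack; at the start the salt shaker stands centred on it, and it stays behind to show that thing's old place. Origin: centre of its underside, 16 mm above the worktop.
- mat_tall_spice_jar: Flat round cork mat, 68 mm across and 3 mm thick, fixed on the old rack; at the start the tall spice jar stands centred on it, and it stays behind to show that thing's old place. Origin: centre of its underside, 16 mm above the worktop.
- mat_short_spice_jar: Flat round cork mat, 68 mm across and 3 mm thick, fixed on the old rack; at the start the short spice jar stands centred on it, and it stays behind to show that thing's old place. Origin: centre of its underside, 16 mm above the worktop.
- tin: Low round food tin, 75 mm across and 58 mm tall, loose, left of the racks; not part of the job. Origin: centre of its underside.
- creamer: Small white teapot without its lid, 116 x 182 x 75 mm, loose, behind the racks; not part of the job. Origin: centre of its underside.
Mind the look-alikes: they are no part of the job. What is shaped like the wide_jar but turquoise is not meant.

How it is judged (in metres and radians):
At the end, for the whole second after the job is handed in: Each seasoning stands upright (0.08 rad) and released, at rest, on the new rack at the place with the same number from the left as its old place (its cork mat), within 15 mm of the disc centre along and across the rack; tin and teapot within 30 mm of where they stood (((y of mat_wide_jar in the frame of old_rack between 0.1 and 0.14 m and y of wide_jar in the frame of new_rack between 0.105 and 0.135 m) or (y of mat_wide_jar in the frame of old_rack between 0.02 and 0.06 m and y of wide_jar in the frame of new_rack between 0.025 and 0.055 m) or (y of mat_wide_jar in the frame of old_rack between -0.06 and -0.02 m and y of wide_jar in the frame of new_rack between -0.055 and -0.025 m) or (y of mat_wide_jar in the frame of old_rack between -0.14 and -0.1 m and y of wide_jar in the frame of new_rack between -0.135 and -0.105 m)) and x of wide_jar in the frame of new_rack between -0.015 and 0.015 m and z of wide_jar in the frame of new_rack between 0.012 and 0.02 m and angle between each of wide_jar, salt_shaker, tall_spice_jar, short_spice_jar's own z axis and vertical below 0.08 rad and linear speed of each of wide_jar, salt_shaker, tall_spice_jar, short_spice_jar below 0.02 m/s and angular speed of each of wide_jar, salt_shaker, tall_spice_jar, short_spice_jar below 0.2 rad/s and ((y of mat_salt_shaker in the frame of old_rack between 0.1 and 0.14 m and y of salt_shaker in the frame of new_rack between 0.105 and 0.135 m) or (y of mat_salt_shaker in the frame of old_rack between 0.02 and 0.06 m and y of salt_shaker in the frame of new_rack between 0.025 and 0.055 m) or (y of mat_salt_shaker in the frame of old_rack between -0.06 and -0.02 m and y of salt_shaker in the frame of new_rack between -0.055 and -0.025 m) or (y of mat_salt_shaker in the frame of old_rack between -0.14 and -0.1 m and y of salt_shaker in the frame of new_rack between -0.135 and -0.105 m)) and x of salt_shaker in the frame of new_rack between -0.015 and 0.015 m and z of salt_shaker in the frame of new_rack between 0.012 and 0.02 m and ((y of mat_tall_spice_jar in the frame of old_rack between 0.1 and 0.14 m and y of tall_spice_jar in the frame of new_rack between 0.105 and 0.135 m) or (y of mat_tall_spice_jar in the frame of old_rack between 0.02 and 0.06 m and y of tall_spice_jar in the frame of new_rack between 0.025 and 0.055 m) or (y of mat_tall_spice_jar in the frame of old_rack between -0.06 and -0.02 m and y of tall_spice_jar in the frame of new_rack between -0.055 and -0.025 m) or (y of mat_tall_spice_jar in the frame of old_rack between -0.14 and -0.1 m and y of tall_spice_jar in the frame of new_rack between -0.135 and -0.105 m)) and x of tall_spice_jar in the frame of new_rack between -0.015 and 0.015 m and z of tall_spice_jar in the frame of new_rack between 0.012 and 0.02 m and ((y of mat_short_spice_jar in the frame of old_rack between 0.1 and 0.14 m and y of short_spice_jar in the frame of new_rack between 0.105 and 0.135 m) or (y of mat_short_spice_jar in the frame of old_rack between 0.02 and 0.06 m and y of short_spice_jar in the frame of new_rack between 0.025 and 0.055 m) or (y of mat_short_spice_jar in the frame of old_rack between -0.06 and -0.02 m and y of short_spice_jar in the frame of new_rack between -0.055 and -0.025 m) or (y of mat_short_spice_jar in the frame of old_rack between -0.14 and -0.1 m and y of short_spice_jar in the frame of new_rack between -0.135 and -0.105 m)) and x of short_spice_jar in the frame of new_rack between -0.015 and 0.015 m and z of short_spice_jar in the frame of new_rack between 0.012 and 0.02 m and distance of each of tin, creamer from where it was at the start of the episode below 0.03 m); the robot touches nothing.
It fails at once if one of the seasonings is tipped over (angle between any of wide_jar, salt_shaker, tall_spice_jar, short_spice_jar's own z axis and vertical above 0.6 rad).
It fails at once if the tin or the little teapot is pushed away (distance of any of tin, creamer from where it was at the start of the episode above 0.03 m).
It also fails if it takes over 93 s, if anything falls off the work surface, if the arm or the gripper's body presses on something with over 40 N, if the wrist force passes 120 N, or if a joint passes its speed limit or range.

## Robot

A 6-joint arm with a two-finger parallel gripper is mounted at the origin on a cart in front of the work surface, level with it; the furniture and walls round the work are solid. World frame = base frame: x ahead of the robot, y to its left, z up, the work surface at z = 0. Lengths are in mm, angles in rad, forces in N, time in s.
With the tool pointing down it reaches from about 275 to 750 mm from the base axis. Payload 10.2 kg.
Tool frame: the origin (TCP) lies at the very end of the fingers, on their centre line; the grasp point (between the pads) lies 19 mm behind it; z points along the fingers, y is the line along which they close (so a half turn about z gives the same grasp; the last joint's range is limited). The gripper opens to 85 mm and grips with 20 to 120 N. Pads are 22 mm wide; open, the fingers measure 114 mm over their backs; the gripper's body (76 mm by 85 mm) begins 54 mm behind the grasp point. The pads swing forward as they close: fully open they stand 13 mm farther back than shut.
Start: joints at [-1.362, 0.313, 1.498, -0, 1.331, -0.223], TCP at [219.704, -476.824, 231.294] pointing down, gripper open.
Joint ranges: [-2.94, 2.94], [-0.97, 2.17], [0.19, 2.56], [-1.23, 4.37], [0.02, 3.11], [-2.88, 2.88]. Speed limits (rad/s): [2.39, 2.39, 3.01, 3.14, 3.14, 3.14].

## Interface

Orientations are given as a unit quaternion [w, x, y, z].
In Python, from rig import ctrl gives the robot as it stands.
- The arm moves only by the shell command python3 -m inch 'ROWS' [OPENING] [FORCE]. ROWS is text: rows parted by semicolons, each of 6 numbers parted by spaces: the shift along the tool's x, y, z in mm, then the turn, a rotation vector about the tool's x, y, z in units of 6 degrees (1.0 is 6 degrees). A call has exactly 10 rows; each row shifts and turns the commanded pose from where the row before left it, along the tool's axes as they then stand; what a row does not reach is not made up. A row lasts 1/12 s, in which the tool goes at most 41.7 mm and 7.16 degrees, less where a joint would pass 70% of its speed; a pose out of reach is approached as far as the arm can. A call with a gripper value outside its range is refused whole. OPENING is the opening, from 0 (shut) to 1 (fully open), set as the call begins (- or left out, the last holds). The fingers move at their own pace and stop on an object; FORCE is the grip in N (left out, the last holds). Time passes only in rows, so rows that do not move let the fingers close, or fill a call up. It gives the time, the measured TCP pose, the force, the opening and the grip force at its end, in the units of the state.
- ctrl.sense(): the state, without advancing time (a new reading comes with each control period).
- ctrl.capture(name): name is "side" or "top" or "wrist"; returns a dict with "image" (420x560x3 uint8, red, green, blue), "intrinsics" (3x3 intrinsics, pixels), "rvec" (rotation vector, rad) and "tvec" (3), from world to camera coordinates, as OpenCV has them. Camera axes: x right, y down, z forward; pixel columns grow to the right and rows downward; lengths in mm; the calibration is good to about 2 mm. A picture is of the moment at which its call begins. There is no depth.
- ctrl.finish_job(): hands the job in; it is judged then, once.
The state is a dict: "time_s": time; "joints": joint angles; "dq": joint speeds; "tau": joint torques, N m; "eef_pos": TCP position; "ee_rot": TCP orientation; "force": force on the tool from outside, world axes, zero at the start; "wrist_torque": the same for the moment, N m; "grip_width": opening from 0.0 (shut) to 1.0 (fully open); "grip_force": force on a finger pad.
Only numpy, scipy, OpenCV 4.12 (cv2) and the standard library are available. Lean on these libraries where they do the work, as an engineer would, in place of code of your own. Each camera call takes 0.05 s, during which the arm holds its last target. There are 200 camera calls.

## Working session

There is one attempt and no reset: what is moved stays moved. The work goes in short steps, Python scripts to look and compute and a shell command to move; the robot and the scene stay as the last step left them, time stands still between calls to the robot, and variables do not carry over. Pictures are saved under pics/ and viewed, at most 14 in all, crops included, and the job is handed in when it is done.

```bash
ls; mkdir -p pics; python3 - <<'E'
from rig import ctrl
import cv2
for n in("top","side"):
    c=ctrl.capture(n); cv2.imwrite(f"pics/{n}0.png",c["image"][:,:,::-1]); print(n,c["intrinsics"],c["rvec"],c["tvec"])
s=ctrl.sense(); print({k:s[k] for k in("time_s","eef_pos","ee_rot","grip_width","force")})
E
```

```text
pics
top [[510.80888637   0.         278.15612583]
 [  0.         510.80888637 217.7058757 ]
 [  0.           0.           1.        ]] [ 2.16913957 -2.13920898  0.18252225] [ 196.6514405   604.21092213 1100.87412162]
side [[398.50636924   0.         285.86504554]
 [  0.         398.50636924 209.7240727 ]
 [  0.           0.           1.        ]] [ 0.71045298 -2.44952477  1.35690628] [620.99641159 138.62278645 852.25055099]
{'time_s': 0.1, 'eef_pos': array([ 219.63432924, -476.58870543,  230.78408217]), 'ee_rot': array([-5.96361839e-04,  9.76787021e-01,  2.14211949e-01,  4.28004698e-06]), 'grip_width': 1.000995032082694, 'force': array([ 0.22933411,  0.17720737, -0.88031535])}
```

View pics/top0.png

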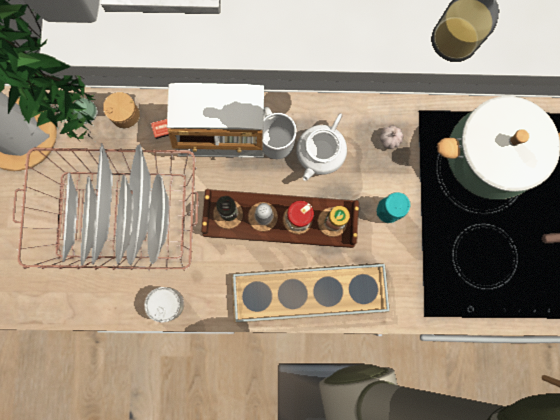

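View pics/side0.png

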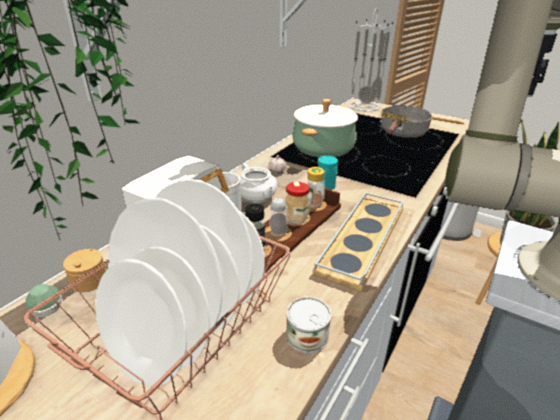

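The row from the left is: black cap (226,207), grey dome (263,213), red lid (300,214), yellow cap (339,216). The turquoise one at (393,207) is off the rack and is the look-alike. The discs are at (257,296), (293,293), (328,291) and (363,289). I'll confirm this in an enlarged crop.

```bash
cat > h.py <<'E'
import numpy as np,cv2
from rig import ctrl
def ray(c,uv,z):
    R=cv2.Rodrigues(np.array(c["rvec"],float))[0];t=np.array(c["tvec"],float).ravel()
    C=-R.T@t; d=R.T@np.linalg.inv(c["intrinsics"])@np.array([uv[0],uv[1],1.])
    return C+d*(z-C[2])/d[2]
def proj(c,P):
    return cv2.projectPoints(np.array(P,float).reshape(-1,3),np.array(c["rvec"],float),np.array(c["tvec"],float),np.array(c["intrinsics"]),None)[0].reshape(-1,2)
E
python3 - <<'E'
from h import *
c=ctrl.capture("top"); im=c["image"]; 
g=im[255:330,225:400].max(2)<115
n,l,s,ce=cv2.connectedComponentsWithStats(g.astype(np.uint8))
P=[]
for i in range(1,n):
    if s[i,4]>300: 
        uv=ce[i]+[225,255]; p=ray(c,uv,16); P.append(p); print(uv,s[i],p)
cv2.imwrite("pics/crop.png",cv2.resize(im[180:330,195:420,::-1],None,fx=3.5,fy=3.5,interpolation=cv2.INTER_CUBIC))
E
```

```text
[362.93119266 288.7675841 ] [124  20  29  29 654] [446.517475    11.50592182  16.        ]
[327.80847724 290.94034537] [ 89  22  28  29 637] [440.69035004  90.81968746  16.        ]
[256.33438486 296.4148265 ] [ 18  27  28  29 634] [426.57970502 251.13922647  16.        ]
```

View pics/crop.png

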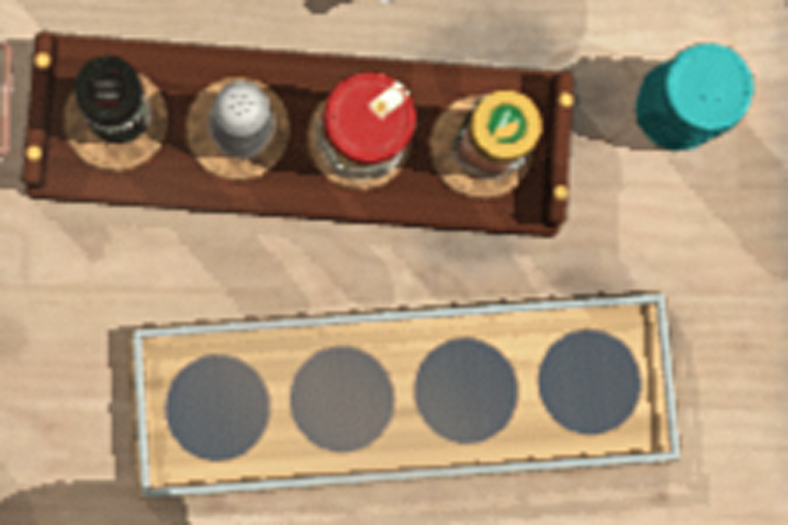

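Confirmed by the crop: black (108,87), salt (243,108), red (370,117) and yellow (506,124) all stand on cork mats, and the four discs are empty. The order from the left is tall, salt, wide, short. The red-lidded jar is the wide one, and the turquoise one is excluded.

```bash
python3 - <<'E'
from h import *
c=ctrl.capture("top")
caps=[((108,87),124),((243,108),109),((370,117),105),((506,124),115)]
mats=[(116,119),(239,130),(360,142),(484,146)]
A=np.array([ray(c,(195+(u+.5)/3.5-.5,180+(v+.5)/3.5-.5),z) for (u,v),z in caps]); B=np.array([ray(c,(195+u/3.5,180+v/3.5),19) for u,v in mats])
print(A.round(1));print(B.round(1))
for M in(A,B):
    k=np.array([120,40,-40,-120.]); f=[np.polyfit(k,M[:,i],1) for i in(0,1)]; print(f, np.arctan2(-f[0][0],f[1][0]), [(np.polyval(f[0],a).round(1),np.polyval(f[1],a).round(1)) for a in k])
im=ctrl.capture("side");img=im["image"]
# predicted cap positions in side
p=proj(im,A); print(p.round(1))
x0,y0=220,140
v=cv2.resize(img[y0:290,x0:420,::-1].copy(),None,fx=4,fy=4,interpolation=cv2.INTER_CUBIC)
for q in list(p)+list(proj(im,[[446.5,11.5,16],[440.7,90.8,16],[433.5,171.2,16],[426.6,251.1,16]])):
    cv2.drawMarker(v,(int((q[0]-x0)*4+2),int((q[1]-y0)*4+2)),(255,0,255),0,12,2)
cv2.imwrite("pics/side1.png",v)
E
```

```text
[[615.3 316.6 124. ]
 [606.4 236.3 109. ]
 [602.8 159.4 105. ]
 [598.2  78.2 115. ]]
[[611.7 318.8  19. ]
 [605.7 238.5  19. ]
 [599.  159.4  19. ]
 [597.6  78.3  19. ]]
[array([6.88075087e-02, 6.05680400e+02]), array([  0.99014249, 197.60240584])] -0.0693809902009814 [(np.float64(613.9), np.float64(316.4)), (np.float64(608.4), np.float64(237.2)), (np.float64(602.9), np.float64(158.0)), (np.float64(597.4), np.float64(78.8))]
[array([6.11850534e-02, 6.03514019e+02]), array([  1.00088728, 198.77192788])] -0.06105483566690111 [(np.float64(610.9), np.float64(318.9)), (np.float64(606.0), np.float64(238.8)), (np.float64(601.1), np.float64(158.7)), (np.float64(596.2), np.float64(78.7))]
[[253.7 207.3]
 [278.2 198.2]
 [297.1 186.3]
 [315.2 170.2]]
```

View pics/side1.png

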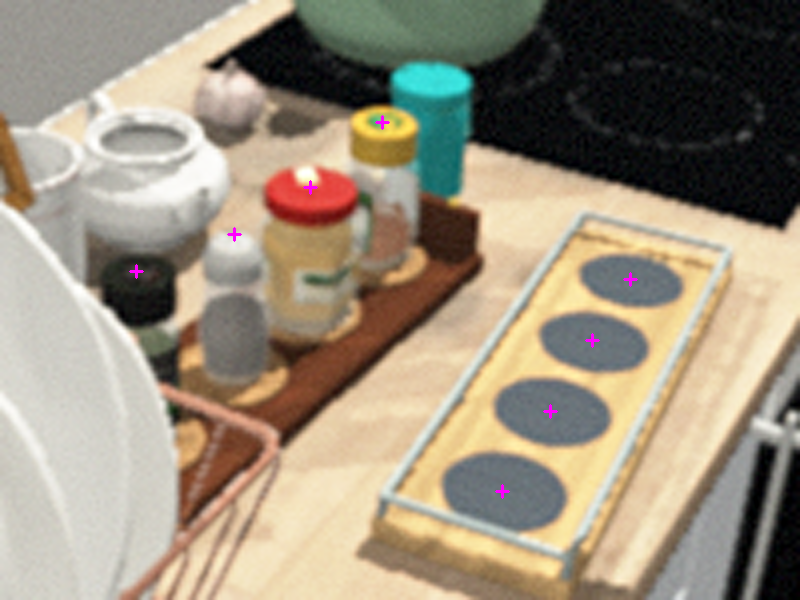

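The projected caps and discs (magenta) agree between the two cameras to within a few millimetres. I'll turn the tool so that it closes across the rack.

```bash
cat >> h.py <<'E'
from scipy.spatial.transform import Rotation as Ro
def R():
    s=ctrl.sense(); return s,Ro.from_quat(np.array(s["ee_rot"])[[1,2,3,0]])
def to(x,y,z,yaw=None):
    """tool-frame shift to world point; yaw = wanted world angle of tool y (turn printed in units)"""
    s,r=R(); d=r.inv().apply(np.array([x,y,z])-s["eef_pos"]); t=0
    ty=r.apply([0,1,0]); a=np.arctan2(ty[1],ty[0]); e=0
    if yaw is not None: e=-np.degrees(yaw-a)/6
    print("t",round(s["time_s"],2),"pos",s["eef_pos"].round(1),"ang y",round(a,3),"tilt",r.apply([0,0,1]).round(3)[:2],"grip",round(s["grip_width"],3),round(s["grip_force"],1),"| shift",d.round(1),"turnz",round(e,2))
E
python3 -m inch '0 0 0 0 0 -1;0 0 0 0 0 -1.02;0 0 0 0 0 -1.02;0 0 0 0 0 -1.02;0 0 0 0 0 -1.02;0 0 0 0 0 -1.02;0 0 0 0 0 -1.02;0 0 0 0 0 -1.02;0 0 0 0 0 -1.02;0 0 0 0 0 -1.02'
python3 -c "
from h import *
to(612,317.5,200,-.065)"
```

```text
time_s: 1.08
eef_pos: [219.7, -476.8, 231.2]
ee_rot: [-0.0, 0.731, 0.683, 0.0]
force: [-0.3, -0.1, -0.4]
grip_width: 1.0
grip_force: 0.0
t 1.08 pos [ 219.7 -476.8  231.2] ang y -0.068 tilt [-0.  0.] grip 1.0 0.0 | shift [819.  337.7  31.4] turnz -0.03
```

```bash

python3 -m inch '10 4 0 0 0 0;20 8 0 0 0 0;30 12 0 0 0 0;30 12 0 0 0 0;30 12 0 0 0 0;30 12 0 0 0 0;30 12 0 0 0 0;30 12 0 0 0 0;30 12 0 0 0 0;30 12 0 0 0 0' >/dev/null
python3 -m inch '30 12 0 0 0 0;30 12 0 0 0 0;30 12 0 0 0 0;30 12 0 0 0 0;30 12 0 0 0 0;30 12 0 0 0 0;30 12 0 0 0 0;30 12 0 0 0 0;30 12 0 0 0 0;30 12 0 0 0 0'
python3 -c "
from h import *
to(612,317.5,200,-.065)"
```

```text
time_s: 2.75
eef_pos: [488.5, 77.3, 231.3]
ee_rot: [-0.0, 0.734, 0.68, 0.0]
force: [0.7, -0.5, 0.5]
grip_width: 0.997
grip_force: 0.0
t 2.75 pos [488.5  77.3 231.3] ang y -0.076 tilt [-0.  0.] grip 0.997 0.0 | shift [248.9 104.8  31.3] turnz -0.11
```

```bash

python3 -m inch '30 12 0 0 0 0;30 12 0 0 0 0;30 12 0 0 0 0;30 12 0 0 0 0;30 12 0 0 0 0;30 12 4 0 0 0;30 12 7 0 0 0;20 11 7 0 0 0;14 7 7 0 0 0;5 3 6 0 0 0'
python3 - <<'E'
from h import *
to(612,317.5,200,-.065)
c=ctrl.capture("wrist"); cv2.imwrite("pics/w0.png",c["image"][:,:,::-1])
to(612,317.5,62,-.065)
print(proj(c,[[612,317.5,124],[607,238,109],[612,317.5,19],[602,158.5,105]]))
E
```

```text
time_s: 3.58
eef_pos: [611.1, 318.0, 198.9]
ee_rot: [-0.0, 0.733, 0.68, -0.0]
force: [-0.5, -0.6, -0.7]
grip_width: 1.002
grip_force: 0.0
t 3.58 pos [611.1 318.  198.9] ang y -0.074 tilt [-0.001  0.   ] grip 1.002 0.0 | shift [-0.4  0.9 -1.1] turnz -0.09
t 3.63 pos [610.9 317.4 197.7] ang y -0.074 tilt [-0.003 -0.001] grip 1.001 0.0 | shift [  0.3   1.5 135.7] turnz -0.09
[[277.94530786 219.49341656]
 [279.0553551  310.25284228]
 [277.90296207 183.94131175]
 [279.96682322 388.54968471]]
```

View pics/w0.png

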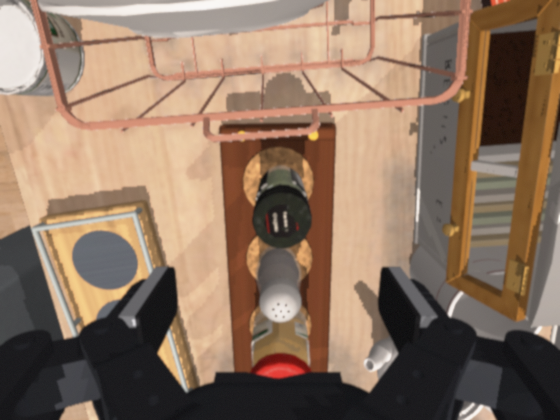

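The wrist picture shows the black cap at (282,217), within about 4 px of the prediction. It is clear of the dish-rack handle at (260,135). I'll descend.

```bash

python3 -m inch '2 3 10 0 0 0;0 0 20 0 0 0;0 0 20 0 0 0;0 0 20 0 0 0;0 0 20 0 0 0;0 0 15 0 0 0;0 0 12 0 0 0;0 0 10 0 0 0;0 0 6 0 0 0;0 0 3 0 0 0' 0.85
python3 -m inch '0 0 0 0 0 0;0 0 0 0 0 0;0 0 0 0 0 0;0 0 0 0 0 0;0 0 0 0 0 0;0 0 0 0 0 0;0 0 0 0 0 0;0 0 0 0 0 0;0 0 0 0 0 0;0 0 0 0 0 0' 0 35
python3 -c "
from h import *
to(612,317.5,62,-.065)"
```

```text
time_s: 4.47
eef_pos: [614.6, 317.2, 63.9]
ee_rot: [-0.0, 0.733, 0.681, -0.0]
force: [-0.5, 0.1, 0.2]
grip_width: 0.851
grip_force: 0.0
time_s: 5.3
eef_pos: [615.1, 317.6, 65.3]
ee_rot: [0.0, 0.732, 0.681, 0.001]
force: [-0.6, -1.1, 5.8]
grip_width: 0.471
grip_force: 34.1
t 5.3 pos [615.1 317.6  65.3] ang y -0.073 tilt [0.002 0.   ] grip 0.471 34.1 | shift [-0.4 -3.1  3.3] turnz -0.08
```

```bash

python3 -m inch '0 0 -5 0 0 0;0 0 -10 0 0 0;0 0 -15 0 0 0;0 0 -20 0 0 0;0 0 -20 0 0 0;0 0 -20 0 0 0;0 0 -20 0 0 0;0 0 -12 0 0 0;0 0 -7 0 0 0;0 0 -3 0 0 -1.5'
python3 -c "
from h import *
to(426.6,250.5,197,.083)"
```

```text
time_s: 6.13
eef_pos: [614.8, 317.6, 197.8]
ee_rot: [0.0, 0.689, 0.725, 0.001]
force: [0.7, -0.0, -1.0]
grip_width: 0.467
grip_force: 34.0
t 6.13 pos [614.8 317.6 197.8] ang y 0.051 tilt [0.001 0.   ] grip 0.467 34.0 | shift [ -57.3 -191.4    0.5] turnz -0.3
```

```bash

python3 -m inch '-2 -8 0 0 0 -0.3;-4 -15 0 0 0 0;-6 -22 0 0 0 0;-7 -26 0 0 0 0;-7 -26 0 0 0 0;-7 -26 0 0 0 0;-7 -26 0 0 0 0;-6 -22 0 0 0 0;-4 -15 0 0 0 0;-1 -7 0 0 0 0'
python3 -m inch '0 0 10 0 0 0;0 0 18 0 0 0;0 0 20 0 0 0;0 0 20 0 0 0;0 0 20 0 0 0;0 0 15 0 0 0;0 0 10 0 0 0;0 0 5 0 0 0;0 0 3 0 0 0;0 0 0 0 0 0'
python3 - <<'E'
from h import *
to(426.6,250.5,62.3,.083)
c=ctrl.capture("side"); cv2.imwrite("pics/s2.png",cv2.resize(c["image"][140:290,220:420,::-1],None,fx=4,fy=4))
E
```

```text
time_s: 6.97
eef_pos: [424.7, 250.3, 196.4]
ee_rot: [-0.0, 0.677, 0.736, -0.0]
force: [0.5, -0.0, -1.3]
grip_width: 0.473
grip_force: 34.1
time_s: 7.8
eef_pos: [426.8, 250.9, 75.1]
ee_rot: [-0.0, 0.677, 0.736, -0.0]
force: [0.1, -0.0, -1.3]
grip_width: 0.468
grip_force: 34.1
t 7.8 pos [426.8 250.9  75.1] ang y 0.083 tilt [-0. -0.] grip 0.468 34.1 | shift [-0.4 -0.2 12.8] turnz 0.0
```

View pics/s2.png

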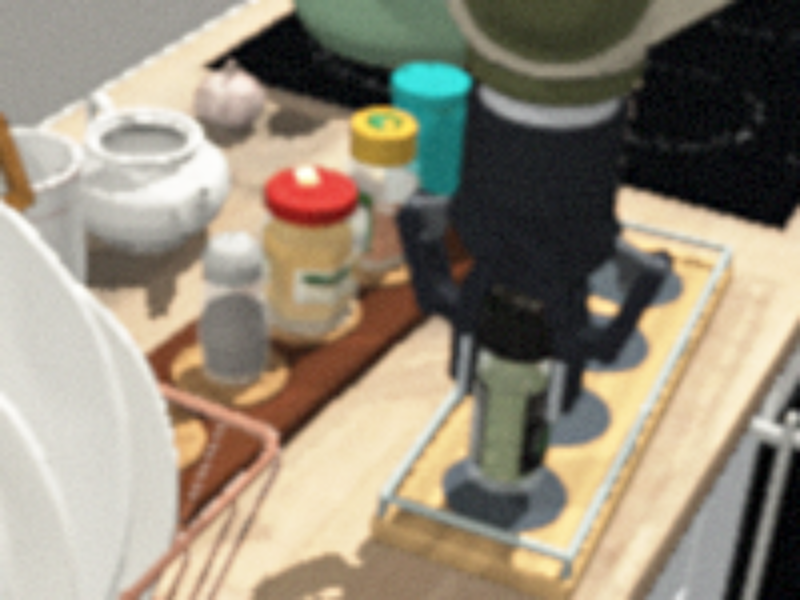

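The picture shows the jar held upright just above the first disc (505,490). I'll lower it and let go.

```bash

python3 -m inch '0 0 3 0 0 0;0 0 3 0 0 0;0 0 2 0 0 0;0 0 2 0 0 0;0 0 1 0 0 0;0 0 1 0 0 0;0 0 0.5 0 0 0;0 0 0 0 0 0;0 0 0 0 0 0;0 0 0 0 0 0'
python3 -m inch '0 0 0 0 0 0;0 0 0 0 0 0;0 0 0 0 0 0;0 0 0 0 0 0;0 0 -2 0 0 0;0 0 -5 0 0 0;0 0 -15 0 0 0;0 0 -20 0 0 0;0 0 -25 0 0 0;0 0 -25 0 0 0' 0.85
python3 -c "
from h import *
to(607,238,195,-.065)"
```

```text
time_s: 8.68
eef_pos: [426.6, 250.9, 62.9]
ee_rot: [0.0, 0.677, 0.736, 0.0]
force: [-0.7, -0.2, -0.8]
grip_width: 0.47
grip_force: 34.1
time_s: 9.52
eef_pos: [426.3, 250.7, 156.2]
ee_rot: [-0.0, 0.677, 0.736, -0.0]
force: [0.3, -0.6, -0.2]
grip_width: 0.852
grip_force: 0.0
t 9.52 pos [426.3 250.7 156.2] ang y 0.083 tilt [-0. -0.] grip 0.852 0.0 | shift [-27.8 179.  -38.9] turnz 1.42
```

```bash

python3 -m inch '-1 8 -10 0 0 0;-2 14 -10 0 0 0;-3 20 -10 0 0 0;-4 24 -9 0 0 0;-4 26 0 0 0 0;-4 26 0 0 0 0;-4 24 0 0 0 0;-3 18 0 0 0 0;-2 12 0 0 0 0;-1 7 0 0 0 0'
python3 - <<'E'
from h import *
for n,p in dict(salt=(607,238,109),wide=(602,158.5,105),short=(597,79,115)).items():
    c=ctrl.capture("wrist"); print(n,proj(c,[p]))
to(607,238,50)
cv2.imwrite("pics/w1.png",c["image"][:,:,::-1])
c=ctrl.capture("top"); print(proj(c,[[426.6,251.1,121]])); t=cv2.resize(c["image"][260:320,230:300,::-1],None,fx=4,fy=4); a=cv2.imread("pics/w1.png"); a[-240:,-280:]=t; cv2.imwrite("pics/w1.png",a)
E
```

```text
time_s: 10.35
eef_pos: [608.4, 237.4, 193.8]
ee_rot: [0.0, 0.677, 0.736, 0.0]
force: [-0.1, 0.2, 0.7]
grip_width: 0.849
grip_force: 0.0
salt [[274.51909964 213.19943948]]
wide [[259.29403109 308.69587912]]
short [[247.0533053  400.81071744]]
t 10.5 pos [607.2 237.8 193.7] ang y 0.083 tilt [-0. -0.] grip 0.852 0.0 | shift [ 3.000e-01 -1.000e-01  1.437e+02] turnz 0
[[255.31538922 296.66868782]]
```

View pics/w1.png

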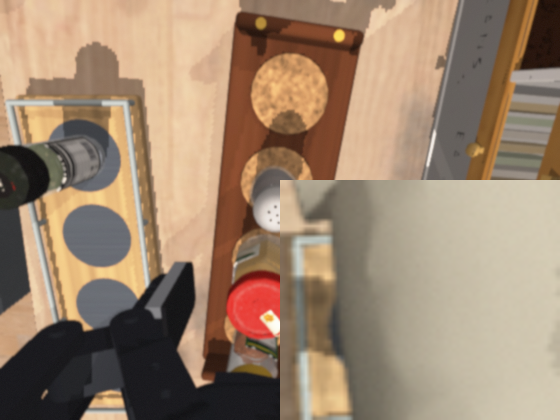

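The tall jar stands on disc 1. The picture shows the salt dome at (270,207) under the hand and the wide jar's lid at (257,305). I'll grip the salt shaker.

```bash

python3 -m inch '2 -1 10 0 0 0;0 0 20 0 0 0;0 0 20 0 0 0;0 0 20 0 0 0;0 0 20 0 0 0;0 0 20 0 0 0;0 0 15 0 0 0;0 0 10 0 0 0;0 0 6 0 0 0;0 0 3 0 0 0'
python3 -m inch '0 0 0 0 0 0;0 0 0 0 0 0;0 0 0 0 0 0;0 0 0 0 0 0;0 0 0 0 0 0;0 0 0 0 0 0;0 0 0 0 0 0;0 0 0 0 0 0;0 0 0 0 0 0;0 0 0 0 0 0' 0 30
python3 -m inch '0 0 -3 0 0 0;0 0 -8 0 0 0;0 0 -15 0 0 0;0 0 -20 0 0 0;0 0 -20 0 0 0;0 0 -20 0 0 0;0 0 -20 0 0 0;0 0 -15 0 0 0;0 0 -10 0 0 0;0 0 -5 0 0 0'
python3 -c "
from h import *
to(433.5,171.2,190,.083)"
```

```text
time_s: 11.38
eef_pos: [605.6, 239.9, 49.2]
ee_rot: [-0.0, 0.677, 0.736, -0.0]
force: [-0.2, -0.3, 0.8]
grip_width: 0.849
grip_force: 0.0
time_s: 12.22
eef_pos: [606.5, 240.0, 51.1]
ee_rot: [0.001, 0.677, 0.736, 0.001]
force: [-1.9, -0.1, 5.9]
grip_width: 0.458
grip_force: 30.4
time_s: 13.05
eef_pos: [606.4, 239.8, 187.5]
ee_rot: [0.001, 0.677, 0.736, 0.001]
force: [-0.1, -0.3, -1.3]
grip_width: 0.454
grip_force: 30.0
t 13.05 pos [606.4 239.8 187.5] ang y 0.083 tilt [0.002 0.   ] grip 0.454 30.0 | shift [ -54.  -178.    -2.9] turnz 0.0
```

The opening of 0.454 is narrower than I expected for a 44 mm body, so I'll check how the shaker sits.

```bash

python3 -m inch '-2 -8 0 0 0 0;-4 -14 0 0 0 0;-6 -20 0 0 0 0;-7 -24 0 0 0 0;-8 -26 0 0 0 0;-8 -26 0 0 0 0;-7 -24 0 0 0 0;-6 -18 0 0 0 0;-4 -12 0 0 0 0;-2 -6 0 0 0 0'
python3 -m inch '0 0 10 0 0 0;0 0 18 0 0 0;0 0 20 0 0 0;0 0 20 0 0 0;0 0 20 0 0 0;0 0 15 0 0 0;0 0 10 0 0 0;0 0 5 0 0 0;0 0 0 0 0 0;0 0 0 0 0 0'
python3 - <<'E'
from h import *
to(433.5,171.2,48.1,.083)
c=ctrl.capture("side"); a=cv2.resize(c["image"][190:290,290:420,::-1],None,fx=4,fy=4)
d=ctrl.capture("wrist")["image"][:,:,::-1][:400,:][::1]; d=cv2.resize(d,(280,200)) 
v=np.zeros((600,520,3),np.uint8); v[:400]=a; v[400:,:280]=d; cv2.imwrite("pics/s3.png",v)
E
```

```text
time_s: 13.88
eef_pos: [431.6, 170.7, 185.5]
ee_rot: [-0.0, 0.677, 0.736, -0.0]
force: [0.2, 0.2, -0.3]
grip_width: 0.453
grip_force: 30.0
time_s: 14.72
eef_pos: [433.5, 171.2, 68.0]
ee_rot: [0.0, 0.677, 0.736, 0.0]
force: [0.3, 0.5, 0.2]
grip_width: 0.458
grip_force: 30.0
t 14.72 pos [433.5 171.2  68. ] ang y 0.083 tilt [0. 0.] grip 0.458 30.0 | shift [ 0.   0.  19.9] turnz 0.0
```

View pics/s3.png

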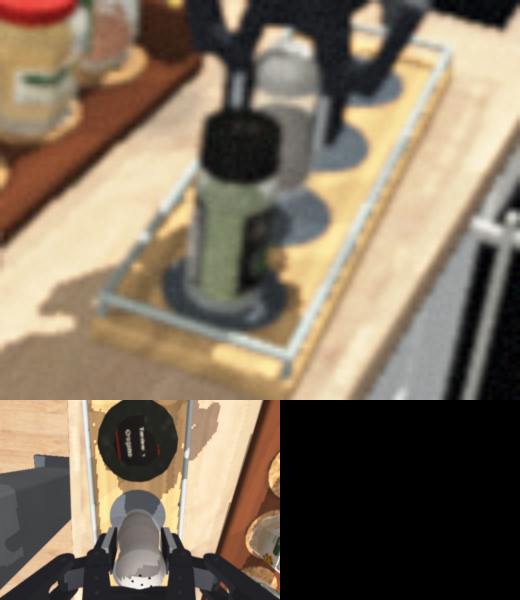

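The tall jar stands in the middle of disc 1. The salt shaker hangs upright and centred between the pads above disc 2. I'll lower it and release.

```bash

python3 -m inch '0 0 4 0 0 0;0 0 4 0 0 0;0 0 4 0 0 0;0 0 3 0 0 0;0 0 2 0 0 0;0 0 1 0 0 0;0 0 1 0 0 0;0 0 0.5 0 0 0;0 0 0 0 0 0;0 0 0 0 0 0'
python3 -m inch '0 0 0 0 0 0;0 0 0 0 0 0;0 0 0 0 0 0;0 0 0 0 0 0;0 0 0 0 0 0;0 0 -2 0 0 0;0 0 -15 0 0 0;0 0 -20 0 0 0;0 0 -30 0 0 0;0 0 -30 0 0 0' 0.85
python3 -m inch '0 0 -25 0 0 0;-1 8 -20 0 0 0;-3 16 -10 0 0 0;-4 22 -5 0 0 0;-5 26 0 0 0 0;-5 26 0 0 0 0;-4 26 0 0 0 0;-3 20 0 0 0 0;-2 14 0 0 0 0;-1 7 0 0 0 0' 1
python3 -c "
from h import *
to(602,160,190,.083)
c=ctrl.capture('wrist'); print(proj(c,[[602,158.5,105],[597,79,115],[433.5,171.2,106]]))
cv2.imwrite('pics/w2.png',c['image'][:,:,::-1])"
```

```text
time_s: 15.65
eef_pos: [433.2, 171.1, 48.4]
ee_rot: [0.0, 0.677, 0.736, 0.0]
force: [0.1, -0.1, -0.8]
grip_width: 0.456
grip_force: 30.0
time_s: 16.48
eef_pos: [432.7, 171.0, 146.3]
ee_rot: [-0.0, 0.677, 0.736, -0.001]
force: [0.8, -0.4, 0.6]
grip_width: 0.848
grip_force: 0.0
time_s: 17.32
eef_pos: [601.1, 156.6, 204.8]
ee_rot: [-0.0, 0.677, 0.736, -0.0]
force: [-0.6, -0.5, -0.1]
grip_width: 1.002
grip_force: 0.0
t 17.32 pos [601.1 156.6 204.8] ang y 0.083 tilt [-0. -0.] grip 1.002 0.0 | shift [ 3.3  1.2 14.8] turnz -0.0
[[277.94467996 205.49213783]
 [262.95768059 306.77779126]
 [ 42.87760515 169.93146112]]
```

View pics/w2.png

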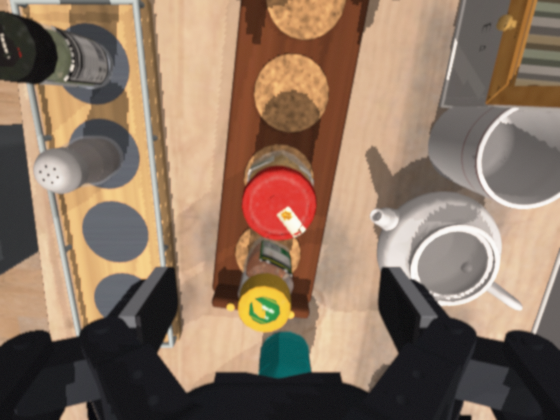

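The picture shows the red lid centred under the hand at (279,204), the teapot spout clear at (382,217), and salt and tall in place. I'll grip the wide jar.

```bash

python3 -m inch '2 1 12 0 0 0;0 0 20 0 0 0;0 0 22 0 0 0;0 0 22 0 0 0;0 0 22 0 0 0;0 0 20 0 0 0;0 0 17 0 0 0;0 0 11 0 0 0;0 0 6 0 0 0;0 0 3 0 0 0'
python3 -m inch '0 0 0 0 0 0;0 0 0 0 0 0;0 0 0 0 0 0;0 0 0 0 0 0;0 0 0 0 0 0;0 0 0 0 0 0;0 0 0 0 0 0;0 0 0 0 0 0;0 0 0 0 0 0;0 0 0 0 0 0' 0 55
python3 -m inch '0 0 -3 0 0 0;0 0 -8 0 0 0;0 0 -15 0 0 0;0 0 -20 0 0 0;0 0 -20 0 0 0;0 0 -20 0 0 0;0 0 -20 0 0 0;0 0 -15 0 0 0;0 0 -10 0 0 0;0 0 -5 0 0 0'
python3 -c "
from h import *
to(440.7,91,190,.083)"
```

```text
time_s: 18.2
eef_pos: [600.2, 159.2, 49.7]
ee_rot: [-0.0, 0.677, 0.736, -0.0]
force: [0.1, -0.1, -0.1]
grip_width: 1.001
grip_force: 0.0
time_s: 19.03
eef_pos: [601.6, 159.1, 51.9]
ee_rot: [0.001, 0.677, 0.736, 0.001]
force: [-0.8, -0.4, 6.7]
grip_width: 0.637
grip_force: 54.7
time_s: 19.87
eef_pos: [600.9, 159.1, 187.8]
ee_rot: [0.001, 0.677, 0.736, 0.001]
force: [0.8, -0.1, -4.3]
grip_width: 0.638
grip_force: 54.6
t 19.87 pos [600.9 159.1 187.8] ang y 0.084 tilt [0.002 0.   ] grip 0.638 54.6 | shift [ -54.5 -165.4   -2.5] turnz 0.01
```

```bash

python3 -m inch '-2 -6 0 0 0 0;-4 -12 0 0 0 0;-6 -18 0 0 0 0;-7 -24 0 0 0 0;-8 -24 0 0 0 0;-8 -24 0 0 0 0;-7 -22 0 0 0 0;-6 -17 0 0 0 0;-4 -12 0 0 0 0;-2 -6 0 0 0 0'
python3 -m inch '0 0 10 0 0 0;0 0 18 0 0 0;0 0 20 0 0 0;0 0 20 0 0 0;0 0 20 0 0 0;0 0 15 0 0 0;0 0 10 0 0 0;0 0 5 0 0 0;0 0 0 0 0 0;0 0 0 0 0 0'
python3 - <<'E'
from h import *
to(440.7,91,48.9,.083)
c=ctrl.capture("wrist"); cv2.imwrite("pics/w3.png",c["image"][:,:,::-1])
print(proj(c,[[440.7,91,104],[433.5,171.2,106]]))
E
```

```text
time_s: 20.7
eef_pos: [438.7, 91.1, 185.4]
ee_rot: [-0.001, 0.677, 0.736, -0.001]
force: [-0.2, 0.2, -4.3]
grip_width: 0.632
grip_force: 54.9
time_s: 21.53
eef_pos: [440.9, 91.5, 68.4]
ee_rot: [-0.0, 0.677, 0.736, 0.0]
force: [0.0, 0.3, -4.1]
grip_width: 0.636
grip_force: 54.8
t 21.53 pos [440.9  91.5  68.4] ang y 0.083 tilt [-0.  0.] grip 0.636 54.8 | shift [-0.5 -0.3 19.5] turnz 0.0
[[274.77939698 319.12536011]
 [272.43543585  81.12498713]]
```

View pics/w3.png

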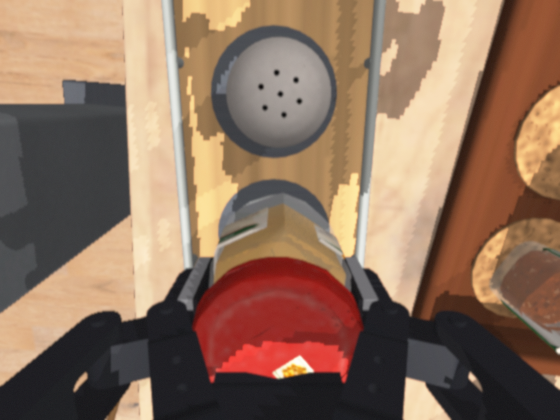

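The picture shows the salt shaker centred on its disc (274,90) and the wide jar centred over disc 3. I'll lower it and release.

```bash

python3 -m inch '0 0 4 0 0 0;0 0 4 0 0 0;0 0 4 0 0 0;0 0 3 0 0 0;0 0 2 0 0 0;0 0 1 0 0 0;0 0 1 0 0 0;0 0 0.4 0 0 0;0 0 0 0 0 0;0 0 0 0 0 0'
python3 -m inch '0 0 0 0 0 0;0 0 0 0 0 0;0 0 0 0 0 0;0 0 0 0 0 0;0 0 0 0 0 0;0 0 -2 0 0 0;0 0 -15 0 0 0;0 0 -20 0 0 0;0 0 -30 0 0 0;0 0 -30 0 0 0' 0.98
python3 -m inch '0 0 -25 0 0 0;-1 8 -20 0 0 0;-2 14 -10 0 0 0;-3 20 -5 0 0 0;-4 24 0 0 0 0;-4 24 0 0 0 0;-4 24 0 0 0 0;-3 20 0 0 0 0;-2 14 0 0 0 0;-1 7 0 0 0 0' 0.85
python3 -c "
from h import *
to(597,79.5,190,.083)
c=ctrl.capture('wrist'); print(proj(c,[[597,79,115],[440.7,91,102]]))
cv2.imwrite('pics/w4.png',c['image'][:,:,::-1])"
```

```text
time_s: 22.42
eef_pos: [440.9, 91.5, 49.0]
ee_rot: [0.0, 0.677, 0.736, 0.0]
force: [0.5, -1.0, -4.8]
grip_width: 0.635
grip_force: 54.8
time_s: 23.25
eef_pos: [440.3, 91.5, 146.9]
ee_rot: [-0.0, 0.677, 0.736, -0.0]
force: [1.0, -0.0, 0.3]
grip_width: 0.981
grip_force: 0.0
time_s: 24.08
eef_pos: [598.4, 80.2, 205.5]
ee_rot: [-0.0, 0.677, 0.736, -0.0]
force: [0.2, -0.4, 0.6]
grip_width: 0.849
grip_force: 0.0
t 24.08 pos [598.4  80.2 205.5] ang y 0.083 tilt [-0.  0.] grip 0.849 0.0 | shift [-0.6 -1.5 15.5] turnz 0.0
[[274.31878119 213.18577109]
 [ 61.41289775 174.98792731]]
```

View pics/w4.png

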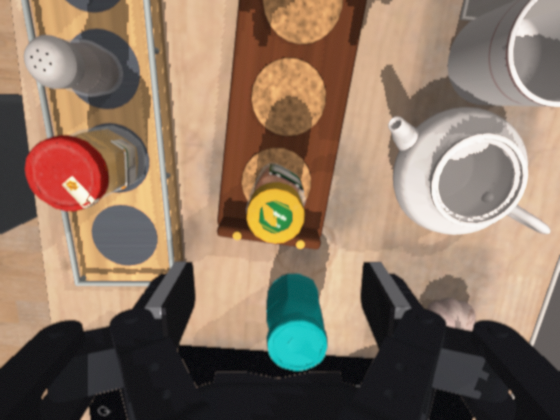

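The picture shows the wide jar standing on disc 3 and the yellow cap at (276,214), matching the prediction (274,213). I'll grip the last one.

```bash

python3 -m inch '0 0 12 0 0 0;0 0 20 0 0 0;0 0 22 0 0 0;0 0 22 0 0 0;0 0 20 0 0 0;0 0 18 0 0 0;0 0 15 0 0 0;0 0 11 0 0 0;0 0 6 0 0 0;0 0 3 0 0 0'
python3 -m inch '0 0 0 0 0 0;0 0 0 0 0 0;0 0 0 0 0 0;0 0 0 0 0 0;0 0 0 0 0 0;0 0 0 0 0 0;0 0 0 0 0 0;0 0 0 0 0 0;0 0 0 0 0 0;0 0 0 0 0 0' 0 35
python3 -m inch '0 0 -3 0 0 0;0 0 -8 0 0 0;0 0 -15 0 0 0;0 0 -20 0 0 0;0 0 -20 0 0 0;0 0 -20 0 0 0;0 0 -20 0 0 0;0 0 -15 0 0 0;0 0 -10 0 0 0;0 0 -5 0 0 0'
python3 -c "
from h import *
to(446.5,11.5,190,.083)"
```

```text
time_s: 24.97
eef_pos: [596.9, 80.5, 56.5]
ee_rot: [-0.0, 0.677, 0.736, -0.0]
force: [-0.0, 0.4, -0.4]
grip_width: 0.85
grip_force: 0.0
time_s: 25.8
eef_pos: [597.8, 80.5, 58.0]
ee_rot: [0.001, 0.677, 0.736, 0.001]
force: [-1.1, -0.1, 6.7]
grip_width: 0.536
grip_force: 36.2
time_s: 26.63
eef_pos: [597.5, 80.5, 194.5]
ee_rot: [0.001, 0.677, 0.736, 0.001]
force: [-0.0, 0.8, -1.1]
grip_width: 0.538
grip_force: 35.9
t 26.63 pos [597.5  80.5 194.5] ang y 0.083 tilt [ 0.002 -0.   ] grip 0.538 35.9 | shift [ -56.2 -156.3    4.2] turnz 0.0
```

```bash

python3 -m inch '-2 -6 0 0 0 0;-4 -12 0 0 0 0;-6 -17 0 0 0 0;-7 -22 0 0 0 0;-8 -22 0 0 0 0;-8 -22 0 0 0 0;-8 -21 0 0 0 0;-6 -16 0 0 0 0;-5 -12 0 0 0 0;-2 -6 0 0 0 0'
python3 -m inch '0 0 10 0 0 0;0 0 18 0 0 0;0 0 20 0 0 0;0 0 20 0 0 0;0 0 20 0 0 0;0 0 15 0 0 0;0 0 10 0 0 0;0 0 5 0 0 0;0 0 0 0 0 0;0 0 0 0 0 0'
python3 -c "
from h import *
to(446.5,11.5,55,.083)"
```

```text
time_s: 27.47
eef_pos: [444.6, 11.3, 192.0]
ee_rot: [-0.001, 0.677, 0.736, -0.001]
force: [-0.3, 0.5, -0.8]
grip_width: 0.537
grip_force: 36.0
time_s: 28.3
eef_pos: [446.5, 11.7, 75.0]
ee_rot: [-0.0, 0.677, 0.736, -0.0]
force: [0.7, -0.3, -0.3]
grip_width: 0.536
grip_force: 36.0
t 28.3 pos [446.5  11.7  75. ] ang y 0.084 tilt [-0.  0.] grip 0.536 36.0 | shift [-0.2 -0.  20. ] turnz 0.0
```

Then I'll lower and release, retreat up and to the right, and check everything.

```bash

python3 -m inch '0 0 4 0 0 0;0 0 4 0 0 0;0 0 4 0 0 0;0 0 3 0 0 0;0 0 2 0 0 0;0 0 1 0 0 0;0 0 1 0 0 0;0 0 0.6 0 0 0;0 0 0 0 0 0;0 0 0 0 0 0'
python3 -m inch '0 0 0 0 0 0;0 0 0 0 0 0;0 0 0 0 0 0;0 0 0 0 0 0;0 0 0 0 0 0;0 0 -2 0 0 0;0 0 -15 0 0 0;0 0 -20 0 0 0;0 0 -30 0 0 0;0 0 -30 0 0 0' 0.85
python3 -m inch '0 0 -30 0 0 0;-10 0 -30 0 0 0;-25 -3 -20 0 0 0;-35 -5 0 0 0 0;-35 -5 0 0 0 0;-35 -5 0 0 0 0;-35 -5 0 0 0 0;-35 -5 0 0 0 0;-35 -5 0 0 0 0;-35 -5 0 0 0 0'
python3 -m inch '-35 -5 0 0 0 0;-35 -5 0 0 0 0;-20 -5 0 0 0 0;-10 0 0 0 0 0;0 0 0 0 0 0;0 0 0 0 0 0;0 0 0 0 0 0;0 0 0 0 0 0;0 0 0 0 0 0;0 0 0 0 0 0'
python3 - <<'E'
from h import *
c=ctrl.capture("top"); s=ctrl.capture("side")
D=[(426.6,251.1,105),(433.5,171.2,90),(440.7,91,86),(446.5,11.5,96)]
a=cv2.resize(c["image"][250:330,220:400,::-1],None,fx=4,fy=4); b=cv2.resize(s["image"][130:290,220:420,::-1],None,fx=2,fy=2)
for x,y,h in D:
    for P,col in(((x,y,16+h),(255,0,255)),):
        u=proj(c,[P])[0]; cv2.drawMarker(a,(int((u[0]-220)*4+2),int((u[1]-250)*4+2)),col,0,14,1)
v=np.zeros((600,720,3),np.uint8); v[:320]=a; v[320:,:400]=b[:280]; cv2.imwrite("pics/end.png",v)
E
```

```text
time_s: 29.13
eef_pos: [446.5, 11.7, 55.3]
ee_rot: [0.0, 0.677, 0.736, 0.0]
force: [0.3, 1.2, -0.7]
grip_width: 0.532
grip_force: 36.0
time_s: 29.97
eef_pos: [446.0, 11.8, 153.3]
ee_rot: [-0.001, 0.677, 0.736, -0.0]
force: [0.8, 0.3, -0.2]
grip_width: 0.847
grip_force: 0.0
time_s: 30.8
eef_pos: [431.5, -272.2, 232.5]
ee_rot: [0.0, 0.677, 0.736, 0.0]
force: [0.4, 0.7, 0.4]
grip_width: 0.852
grip_force: 0.0
time_s: 31.63
eef_pos: [425.6, -370.7, 232.5]
ee_rot: [0.0, 0.677, 0.736, -0.0]
force: [0.2, -0.3, -0.4]
grip_width: 0.85
grip_force: 0.0
```

View pics/end.png

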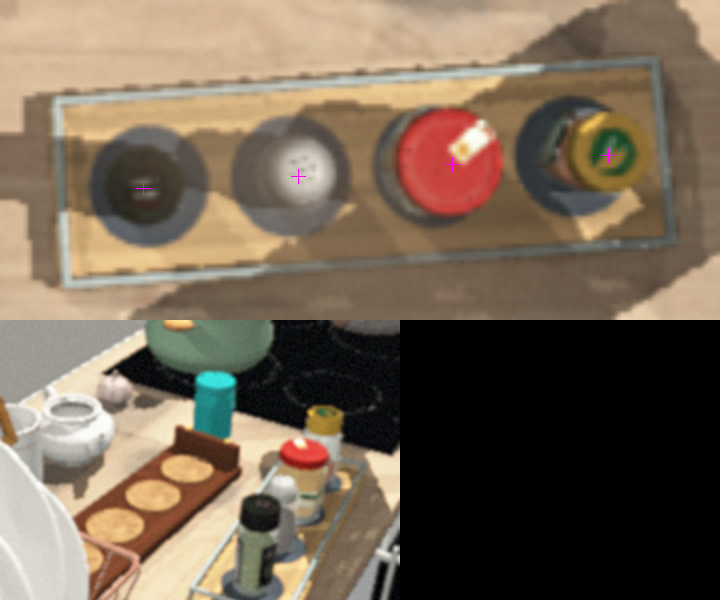

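All four tops are within about 2 mm of their predicted centres (142,188), (298,175), (452,163) and (608,154). They stand upright and in order, so I'm handing in.

```bash
python3 -c "
from rig import ctrl
print(ctrl.finish_job())"
```

```text
the job is handed in; nothing more can be done
None
```

I moved all four seasonings to the new rack in their original order (tall, salt, wide, short), upright, released and centred on their discs to within a few millimetres by camera; the tin and teapot were not touched, and I handed the job in at about 32 s without a verdict coming back.

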